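# Squaring the loose end board of a dusting tray

## Task

The wooden dusting tray is getting a new end board: slide the loose end board inside the tray up against the two steel stop posts, with its end butted against the tray's fixed side board. Then fetch the L-shaped assembly square, lay it flat on the tray floor and press it into the inside corner between side board and end board until it is tight against both, and finish while still holding it pressed there: do not let go. Leave the end board registered and everything else lying where it is.

Things in the scene. Friction and masses are not known exactly. Their poses are not given: they have to be found in the camera images.
- tray: Fixed wooden tray, place and yaw vary. Origin on the table under its middle, z up. Plywood floor from x = -145 to 145, y = -165 to 145 mm, top at z = 8 mm. x points to the far end with the two stop posts; a fixed near board, 34 mm tall, stands at x = -145 to -125 mm; the fixed side board closes the +y side; the -y side is open.
- side_board: The tray's fixed side board, wood, 270 mm long (along its x, parallel to the tray's x), 20 mm thick, 34 mm tall, origin at the centre of its underside. Its inner face is at y = 116 mm in the tray's frame, facing the tray's -y.
- stop_a (a point): Centre of the top of the stop post nearer the side board: upright steel post, 12 mm across, fixed, top 28 mm above the tray floor, at x = 122, y = 66, z = 36 mm in the tray's frame. The posts' faces towards the tray are at x = 116 mm.
- stop_b (a point): The same for the other stop post, at x = 122, y = -44, z = 36 mm in the tray's frame.
- end_board: Loose end board: wooden bar on edge on the tray floor, 20 mm thick (its x), 200 mm long (its y), 34 mm tall, about 0.12 kg. Origin at the centre of its underside. It starts 40 to 95 mm short of the posts, turned a little. Registered (+x face on both posts, +y end on the side board) its origin is at x = 106, y = 16, z = 8 mm in the tray's frame, axes parallel to the tray's.
- tray_corner (a point): The point on the tray floor where the inner face of the side board and the inner face of the registered end board meet: x = 96, y = 116, z = 8 mm in the tray's frame, its axes parallel to the tray's. The square's origin belongs here, with the square's axes parallel to the tray's.
- square: Assembly square: aluminium L lying flat beside the tray, about 0.25 kg. Origin at its outer corner, on the underside; z up. One leg runs 120 mm along -x, the other 120 mm along -y, both 24 mm wide, 22 mm high. The outer faces x = 0 and y = 0 must touch the boards (the corner's tip is relieved by 8 mm). A gusset plate 10 mm high in the inner corner carries the grip.
- square_grip (a point): Centre of the top of the square's grip: dark wooden post 24 by 24 mm, its top 62 mm above the square's underside, at x = -45, y = -45 mm in the square's frame; axes as the square's. Its upright faces are turned 45 degrees from the legs: two look along the L's bisector, two across it. Above the legs (22 mm) the fingers have free room all round.
- ring_a: Bystander, leave alone: white ring biscuit, 64 mm across with a 24 mm hole, 22 mm high, lying on the tray floor near the open side and the near board. Origin at the centre of its underside.
- ring_b: Bystander, leave alone: another such ring biscuit, on the table. Origin at the centre of its underside.
- mallet: Bystander, leave alone: wooden mallet beyond the tray, 200 mm handle along its y (from y = -130), head 70 by 110 by 60 mm centred at y = 90 mm. Origin on its underside.
- pin_tin: Bystander, leave alone: closed steel tin of 60 mm diameter and 60 mm height. Origin at the centre of its underside.
- scraper: Bystander, leave alone: dough scraper lying flat, about 130 by 130 mm, 24 mm high, white handle and steel blade.
- spare_slat: Bystander, leave alone: short wooden slat, 140 by 20 by 34 mm, on the table outside the tray. Origin at the centre of its underside.
- pastry_brush: Bystander, leave alone: pastry brush lying along its x on the table.

How it is judged:
On the way, in this order (a step that is already met when the one before it is completed fails the run):
1. the end board stands registered: against both stop posts and butted against the side board (x of end_board in the frame of tray between 0.1025 and 0.1095 m and y of end_board in the frame of tray between 0.0125 and 0.0195 m and z of end_board in the frame of tray between 0.003 and 0.012 m and angle between the x axis of end_board and the x axis of tray, either way round below 0.025 rad and angle between end_board's own z axis and vertical below 0.06 rad), for 0.2 s.
2. the square lies flat in the corner, pressed against both boards by the gripper, the end board still registered (all of step 1 and x of square in the frame of tray between 0.0925 and 0.0995 m and y of square in the frame of tray between 0.1125 and 0.1195 m and z of square in the frame of tray between 0.003 and 0.014 m and angle between the x axis of square and the x axis of tray, either way round below 0.025 rad and angle between square's own z axis and vertical below 0.06 rad and contact force between square and end_board above 1.5 N and contact force between square and side_board above 1.5 N and contact force between the fingers and square above 1.5 N), for 0.3 s.
At the end, for the whole second after the job is handed in: End board and square on the tray floor, each within 3.5 mm in x and y of its registered place and 0.025 rad of parallel to the tray, lying flat; the square presses over 1.5 N on the end board and on the side board, the fingers over 1.5 N on the square, all through the last second (all of step 2); the arm keeps its last pose, push and grip.
It fails at once if a bystander is moved by more than 30 mm (distance of any of ring_a, ring_b, mallet, pin_tin, scraper, spare_slat, pastry_brush from where it was at the start of the episode above 0.03 m).
It also fails if it takes over 64 s, if anything falls off the work surface, if the arm or the gripper's body presses on something with over 40 N, if the wrist force passes 120 N, or if a joint passes its speed limit or range.

## Robot

A 6-joint arm with a two-finger parallel gripper is mounted at the origin on the work surface. World frame = base frame: x ahead of the robot, y to its left, z up, the work surface at z = 0. Lengths are in m, angles in rad, forces in N, time in s.
With the tool pointing down it reaches from about 0.425 to 0.925 m from the base axis. Payload 12.5 kg.
Tool frame: the origin (TCP) lies midway between the tips of the shut fingers; the grasp point (between the pads) lies 19 mm behind it; z points along the fingers, y is the direction in which the jaws open and shut (so a half turn about z gives the same grasp; the last joint's range is limited). The gripper opens to 85 mm and grips with 20 to 120 N. Pads are 22 mm wide; open, the fingers measure 114 mm over their backs; the gripper's body (76 mm by 85 mm) begins 54 mm behind the grasp point. The pads swing forward as they close: fully open they stand 13 mm farther back than shut.
Start: joints at [1.158, 0.491, 1.559, -0, 1.092, -0.106], TCP at [0.189, 0.596, 0.231] pointing down, gripper open.
Joint ranges: [-3.1, 3.1], [-0.84, 2.19], [0.05, 2.79], [-1.13, 4.28], [0.06, 2.93], [-2.69, 2.69]. Speed limits (rad/s): [2.22, 2.22, 2.79, 3.14, 3.14, 3.14].

## Interface

Orientations are given as a unit quaternion [w, x, y, z].
In Python, from plant import readout, camera, env gives the robot as it stands.
- The arm moves only by the tool apply_moves, never from a script. Its arguments are lists of equal length, an entry for each row: "xyz": the shift along the tool's x, y, z normalised to -1 to 1, where 1 is 0.15 m, a list of three; "twist": the turn about the tool's z normalised to -1 to 1, where 1 is pi rad; "fingers": the opening, from -1 (shut) to 1 (fully open). A call has 1 to 10 rows; each row is the pose to reach, as a shift and turn from the pose commanded when the call began, along the tool's axes at that moment, turning the shorter way round; what a row does not reach only later rows make up. A row lasts 1/12 s, in which the tool goes at most 41.7 mm and 7.16 degrees, less where a joint would pass 70% of its speed; a pose out of reach is approached as far as the arm can. A call with a number of a shift or a turn outside -1 to 1 is refused whole. A call with a gripper value outside its range is refused whole. The fingers move at their own pace and stop on an object; "grip_force" is the grip in N (left out, the last holds). Time passes only in rows, so rows that repeat a pose let the fingers close. It gives the time, the measured TCP pose, the force and the opening at its end, in the units of the state.
- readout.get_state(): the state, without advancing time (a new reading comes with each control period).
- camera(name): name is "scene" or "top"; returns a dict with "frame" (384x512x3 uint8, red, green, blue), "intrinsics" (3x3 intrinsics, pixels), "R" (3x3) and "t" (3): a world point X has camera coordinates R X + t. Camera axes: x right, y down, z forward; pixel columns grow to the right and rows downward; lengths in m; the calibration is good to about 2 mm. A picture is of the moment at which its call begins. There is no depth.
- env.sign_off(): hands the job in, once; it reports no verdict.
The state is a dict: "clock": time; "joint_pos": joint angles; "joint_vel": joint speeds; "joint_efforts": joint torques, N m; "eef_pos": TCP position; "orientation": TCP orientation; "ft_force": force on the tool from outside, world axes, zero at the start; "wrist_torque": the same for the moment, N m; "gripper_width": opening from 0.0 (shut) to 1.0 (fully open).
Only numpy, scipy, OpenCV 4.12 (cv2) and the standard library are available. Lean on these libraries where they do the work, as an engineer would, in place of code of your own. Each camera call takes 0.05 s, during which the arm holds its last target.

## Working session

There is one attempt and no reset: what is moved stays moved. The work goes in short steps, Python scripts to look and compute and a tool call to move; the robot and the scene stay as the last step left them, time stands still between calls to the robot, and variables do not carry over. Pictures are saved under pics/ and viewed, and the job is handed in when it is done.

Besides the shell and the picture viewer there is one more tool, called after ">>>" by a JSON object that holds its "name" and its "arguments". apply_moves: Moves the arm, as the interface text tells. Its arguments: {"type":"object","properties":{"xyz":{"type":"array","items":{"type":"array","items":{"type":"number"}}},"twist":{"type":"array","items":{"type":"number"}},"fingers":{"type":"array","items":{"type":"number"}},"grip_force":{"type":"number"}},"required":["xyz","twist","fingers"]}

```bash
mkdir -p pics; ls; python3 - <<'E'
from plant import readout, camera, env
import cv2, json, numpy as np
s=readout.get_state(); print(s)
for n in ["scene","top"]:
    c=camera(n); cv2.imwrite(f"pics/{n}0.png",c["frame"][:,:,::-1])
    np.savez(f"{n}0.npz",**{k:np.array(v) for k,v in c.items()})
    print(n,c["intrinsics"],c["R"],c["t"])
E
```

```text
pics
{'clock': 0.0, 'joint_pos': array([ 1.15837338e+00,  4.91520192e-01,  1.55942043e+00, -9.29317477e-06,
        1.09171963e+00, -1.05633659e-01]), 'joint_vel': array([-0.00136293,  0.00079399, -0.00065866, -0.0004484 , -0.00012407,
        0.00019828]), 'joint_efforts': array([ 4.39720316e-03, -6.18444514e+01, -2.61594504e+01,  9.22704362e-05,
        3.94118004e-03, -1.40397995e-05]), 'eef_pos': array([0.18866211, 0.59561648, 0.2307622 ]), 'orientation': array([-1.32743079e-04,  1.52791650e-01,  9.88258279e-01, -5.17046519e-04]), 'ft_force': array([-0.25205467,  0.06519003,  0.2170674 ]), 'wrist_torque': array([-0.03569244,  0.03384752,  0.03002501]), 'gripper_width': 0.9966746241578144}
scene [[356.36826196   0.         253.99342612]
 [  0.         356.36826196 190.89749388]
 [  0.           0.           1.        ]] [[-0.58386308  0.8118501  -0.00182297]
 [ 0.43438046  0.31049741 -0.84552053]
 [-0.6858699  -0.49446008 -0.5339398 ]] [ 0.39181775 -0.14343936  1.52838226]
top [[360.45696014   0.         254.77217846]
 [  0.         360.45696014 185.62897732]
 [  0.           0.           1.        ]] [[-0.00600271 -0.9998562  -0.01586016]
 [-0.99703531  0.00720096 -0.07660773]
 [ 0.07671092  0.01535328 -0.99693516]] [-0.07333605  0.52453131  1.28895292]
```

View pics/scene0.png

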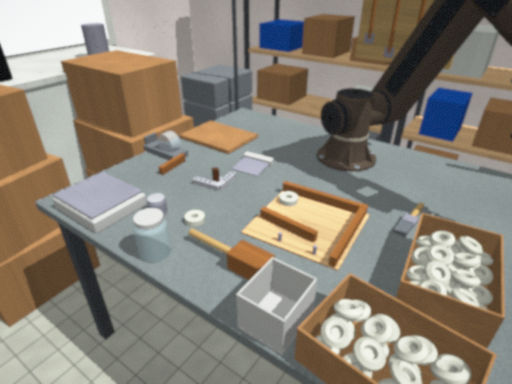

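View pics/top0.png

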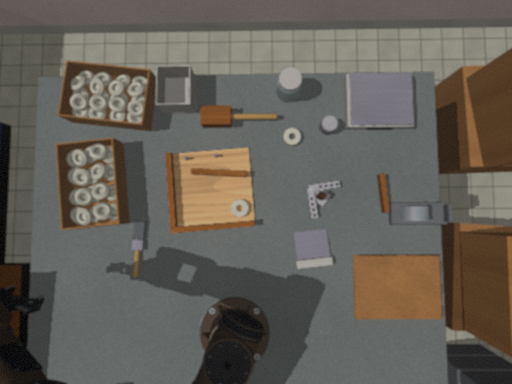

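The top view shows the tray around (210,190), with the side board at left (171,190), the posts at about (187,157) and (219,156), the end board at about (219,173), ring_a at (240,208) and the square at (322,198). I'll zoom in.

```bash
python3 - <<'E'
import cv2, numpy as np
f=np.load("top0.npz")["frame"][:,:,::-1]
cv2.imwrite("pics/ztray.png",cv2.resize(f[135:240,155:270],None,fx=5.5,fy=5.5,interpolation=cv2.INTER_CUBIC))
cv2.imwrite("pics/zsq.png",cv2.resize(f[170:230,295:355],None,fx=9,fy=9,interpolation=cv2.INTER_CUBIC))
f=np.load("scene0.npz")["frame"][:,:,::-1]
cv2.imwrite("pics/zscene.png",cv2.resize(f[140:270,180:380],None,fx=4,fy=4,interpolation=cv2.INTER_CUBIC))
E
```

```text
(no output)
```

View pics/ztray.png

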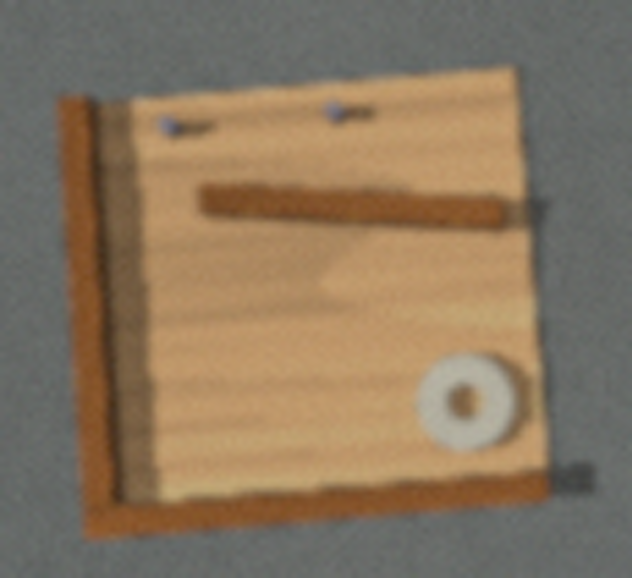

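View pics/zsq.png

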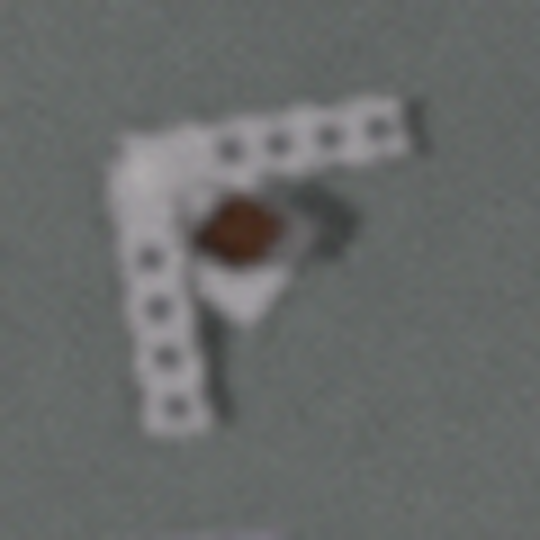

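View pics/zscene.png

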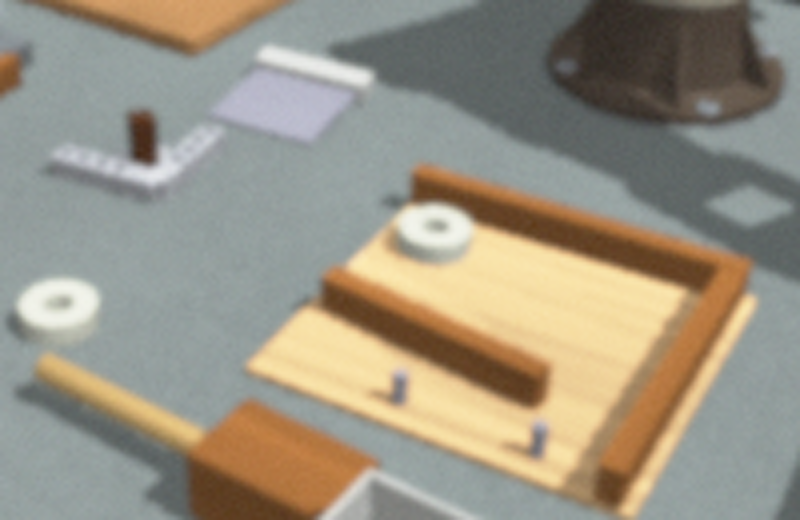

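```bash
cat > h.py <<'E'
import numpy as np, cv2
class C:
    def __init__(s,c):
        s.K=np.array(c["intrinsics"]);s.R=np.array(c["R"]);s.t=np.array(c["t"]).reshape(3);s.f=np.array(c["frame"])
        s.o=-s.R.T@s.t
    def cast(s,uv,z):
        uv=np.atleast_2d(uv).astype(float); d=np.c_[uv,np.ones(len(uv))]@np.linalg.inv(s.K).T@s.R
        return s.o+d*((z-s.o[2])/d[:,2])[:,None]
    def proj(s,X):
        q=np.atleast_2d(X)@s.R.T+s.t; q=q@s.K.T; return q[:,:2]/q[:,2:]
def edge(ch,p,q,n=30,half=5,sign=0):
    """subpixel edge pts along p->q: strongest gradient of channel across the line"""
    p,q=np.array(p,float),np.array(q,float);d=(q-p)/np.linalg.norm(q-p);nn=np.array([-d[1],d[0]])
    out=[];s=np.arange(-half,half+.01,.25)
    g=cv2.GaussianBlur(ch.astype(np.float32),(0,0),.8)
    for a in np.linspace(0,1,n):
        c=p+a*(q-p);P=c+s[:,None]*nn
        v=cv2.remap(g,P[:,0].astype(np.float32).reshape(1,-1),P[:,1].astype(np.float32).reshape(1,-1),cv2.INTER_LINEAR)[0]
        gr=np.gradient(v); gr=gr*sign if sign else abs(gr)
        i=gr.argmax();w=np.clip(gr[max(0,i-4):i+5],0,None);out.append(c+nn*(s[max(0,i-4):i+5]*w).sum()/w.sum())
    return np.array(out)
def line(P):
    P=P[:,:2]
    vx,vy,x,y=cv2.fitLine(P.astype(np.float32),cv2.DIST_HUBER,0,.001,.001).ravel()
    r=(P-[x,y])@np.array([-vy,vx]); return np.array([x,y]),np.array([vx,vy]),r.std()
E
python3 - <<'E'
from h import *
c=C(np.load("top0.npz"));print("cam",c.o)
f=c.f.astype(float)
z=lambda x,y:(155+x/5.5-.4,135+y/5.5-.4)
sat=f[:,:,0]-f[:,:,2]  # R-B
G=f[:,:,1]
deg=lambda d:np.degrees(np.arctan2(d[1],d[0]))
for nm,ch,p,q,h,zz in [
 ("floor far x=145",sat,(150,98),(500,72),5,.008),
 ("floor right y=-165",sat,(520,90),(543,450),5,.008),
 ("near outer x=-145",sat,(100,535),(540,497),5,.042),
 ("near inner-top? x=-125",G,(170,500),(540,475),4,.042),
 ("side outer y=136",sat,(62,110),(84,525),4,.042),
 ("side inner y=116 top",f[:,:,0],(92,110),(117,490),4,.042),
 ("eb far",G,(215,184),(490,200),3,.042),
 ("eb near bottom",G,(215,214),(490,230),3,.042),
 ("eb left",G,(200,190),(200,210),3,.042),
 ("eb right",G,(508,202),(508,226),3,.042)]:
    E=edge(ch,z(*p),z(*q),half=h); W=c.cast(E,zz); o,d,r=line(W)
    print(nm,o.round(4),"dir deg",round(deg(d),2),"std",round(r,4))
g=f
for nm,(x,y) in dict(sa=(168,127),sb=(335,111)).items():
    print(nm,c.cast([z(x,y)],.036))
E
```

```text
cam [ 0.42365925 -0.09689229  1.32402252]
floor far x=145 [0.6593 0.0746] dir deg -85.6 std 0.0008
floor right y=-165 [ 0.4878 -0.0681] dir deg 4.59 std 0.0009
near outer x=-145 [0.3688 0.0733] dir deg -85.5 std 0.0009
near inner-top? x=-125 [0.3925 0.0386] dir deg -85.65 std 0.0008
side outer y=136 [0.5008 0.2355] dir deg 4.24 std 0.0009
side inner y=116 top [0.4906 0.2162] dir deg 4.38 std 0.0007
eb far [0.5842 0.0661] dir deg 87.42 std 0.001
eb near bottom [0.5595 0.052 ] dir deg 86.51 std 0.0008
eb left [0.5775 0.1525] dir deg 1.25 std 0.0003
eb right [ 0.5675 -0.0559] dir deg -41.19 std 0.0017
sa [[0.62593403 0.1741969  0.036     ]]
sb [[0.63561164 0.06419623 0.036     ]]
```

```bash
python3 - <<'E'
from h import *
c=C(np.load("top0.npz"));f=c.f.astype(float);G=f[:,:,2]
z=lambda x,y:(295+x/9-.45,170+y/9-.45)
deg=lambda d:np.degrees(np.arctan2(d[1],d[0]))
for nm,p,q,h,zz in [("x=0",(200,128),(390,98),3,.022),("y=0 top",(112,200),(143,420),3,.022),("y=0 bot",(112,200),(143,420),3,.0),("x=-24",(310,172),(405,153),2.5,.022)]:
    o,d,r=line(c.cast(edge(G,z(*p),z(*q),half=h),zz)); print(nm,o.round(4),round(deg(d),2),round(r,4))
# grip post
for n,roi in [("top",(312,188,336,206)),("scene",(205,162,226,184))]:
    k=C(np.load(n+"0.npz"));F=k.f.astype(float)
    m=((F[:,:,0]-F[:,:,2]>25)&(F.sum(2)<330)).astype(np.uint8)
    x0,y0,x1,y1=roi;mm=np.zeros_like(m);mm[y0:y1,x0:x1]=m[y0:y1,x0:x1]
    ys,xs=np.nonzero(mm);print(n,len(xs),xs.min(),xs.max(),ys.min(),ys.max(),xs.mean(),ys.mean())
    if n=="top": print(k.cast([[xs.mean(),ys.mean()]],.062),k.cast([[xs.mean(),ys.mean()]],.045))
    if n=="scene": print(k.cast([[xs.mean(),ys.mean()]],.036))
E
```

```text
x=0 [ 0.5347 -0.3284] -81.93 0.0008
y=0 top [ 0.4683 -0.2693] 7.6 0.0008
y=0 bot [ 0.4691 -0.2722] 7.6 0.0008
x=-24 [ 0.5146 -0.3638] -80.45 0.0007
top 30 318 324 193 198 321.3 195.3
[[ 0.48519442 -0.30975604  0.062     ]] [[ 0.48602333 -0.31262341  0.045     ]]
scene 49 213 217 168 179 215.3469387755102 173.28571428571428
[[ 0.47599875 -0.31928512  0.036     ]]
```

>>> {"name": "apply_moves", "arguments": {"xyz": [[-0.885, -0.668, 0], [-0.885, -0.668, 0], [-0.885, -0.668, 0], [-0.885, -0.668, 0], [-0.885, -0.668, 0]], "twist": [0, 0, 0, 0, 0], "fingers": [1, 1, 1, 1, 1]}}

```text
clock: 0.52
eef_pos: [0.2878, 0.4557, 0.2312]
orientation: [0.0, 0.155, 0.988, -0.001]
ft_force: [-0.5, 1.0, 0.9]
gripper_width: 1.001
```

>>> {"name": "apply_moves", "arguments": {"xyz": [[-0.885, -0.668, 0], [-0.885, -0.668, 0], [-0.885, -0.668, 0], [-0.885, -0.668, 0], [-0.885, -0.668, 0]], "twist": [0, 0, 0, 0, 0], "fingers": [1, 1, 1, 1, 1]}}

```text
clock: 0.93
eef_pos: [0.3844, 0.3203, 0.2312]
orientation: [0.0, 0.155, 0.988, -0.0]
ft_force: [0.8, 1.0, 0.0]
gripper_width: 0.997
```

>>> {"name": "apply_moves", "arguments": {"xyz": [[-0.885, -0.668, 0], [-0.885, -0.668, 0], [-0.885, -0.668, 0], [-0.885, -0.668, 0], [-0.885, -0.668, 0]], "twist": [0, 0, 0, 0, 0], "fingers": [1, 1, 1, 1, 1]}}

```text
clock: 1.35
eef_pos: [0.4809, 0.1848, 0.2311]
orientation: [0.001, 0.155, 0.988, -0.0]
ft_force: [0.7, 0.1, -0.2]
gripper_width: 1.0
```

```bash
cat > g.py <<'E'
import sys
from h import *
from plant import readout
from scipy.spatial.transform import Rotation as Ro
def go(p,yaw):
    s=readout.get_state();q=s["orientation"];R=Ro.from_quat(np.r_[q[1:],q[0]]).as_matrix()
    a=np.degrees(np.arctan2(R[1,1],R[0,1]))
    d=np.array(p)-s["eef_pos"];tw=(a-yaw+90)%180-90
    print("t",s["clock"],"pos",s["eef_pos"].round(4),"yaw",a.round(2),"tilt",R[:,2].round(4),"F",s["ft_force"].round(1),"w",round(s["gripper_width"],3))
    print("shift",(R.T@d/.15).round(3),"twist",(tw/180).round(4),"j",s["joint_pos"].round(2))
if __name__=="__main__":
    v=list(map(float,sys.argv[1:]));go(v[:3],v[3])
E
python3 g.py .5736 .0525 .12 -2.9
```

```text
t 1.35 pos [0.4809 0.1848 0.2311] yaw 72.17 tilt [ 1.e-03 -6.e-04 -1.e+00] F [ 0.7  0.1 -0.2] w 1.0
shift [-0.857 -0.65   0.742] twist 0.4171 j [ 0.24  0.34  1.83 -0.    0.98 -1.02]
```

>>> {"name": "apply_moves", "arguments": {"xyz": [[-0.857, -0.65, 0.6], [-0.857, -0.65, 0.6], [-0.857, -0.65, 0.6], [-0.857, -0.65, 0.6], [-0.857, -0.65, 0.6], [-0.857, -0.65, 0.6], [-0.857, -0.65, 0.6], [-0.857, -0.65, 0.6], [-0.857, -0.65, 0.6], [-0.857, -0.65, 0.6]], "twist": [0.417, 0.417, 0.417, 0.417, 0.417, 0.417, 0.417, 0.417, 0.417, 0.417], "fingers": [1, 1, 1, 1, 1, 1, 1, 1, 1, 1]}}

```text
clock: 2.18
eef_pos: [0.5706, 0.0579, 0.1409]
orientation: [-0.0, 0.704, 0.71, -0.0]
ft_force: [-0.5, 0.2, 0.1]
gripper_width: 1.002
```

```bash
python3 g.py .5736 .0525 .06 -2.9; python3 - <<'E'
from plant import camera
import cv2, numpy as np
for n in ["scene","top"]:
    c=camera(n); f=c["frame"][:,:,::-1]
    np.savez(f"{n}1.npz",**{k:np.array(v) for k,v in c.items()})
    f=f[135:240,155:270] if n=="top" else f[140:270,180:380]
    cv2.imwrite(f"pics/{n}1.png",cv2.resize(f,None,fx=4,fy=4,interpolation=cv2.INTER_CUBIC))
E
```

```text
t 2.1833 pos [0.5706 0.0579 0.1409] yaw 0.45 tilt [-7.e-04  2.e-04 -1.e+00] F [-0.5  0.2  0.1] w 1.002
shift [-0.036  0.02   0.54 ] twist 0.0186 j [-0.01  0.53  1.78  0.    0.83 -0.02]
```

View pics/scene1.png

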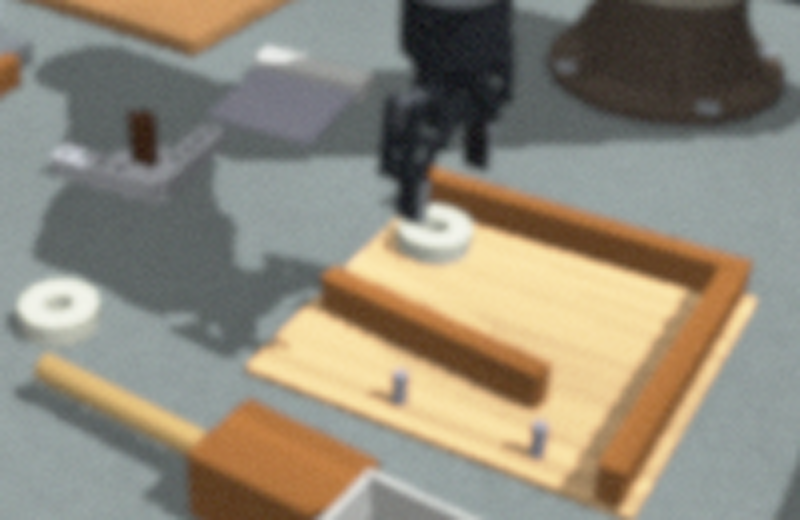

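>>> {"name": "apply_moves", "arguments": {"xyz": [[-0.036, 0.02, 0.4], [-0.036, 0.02, 0.4], [-0.036, 0.02, 0.4], [-0.036, 0.02, 0.4]], "twist": [0.0186, 0.0186, 0.0186, 0.0186], "fingers": [1, 1, 1, 1]}}

```text
clock: 2.62
eef_pos: [0.5735, 0.0522, 0.0809]
orientation: [-0.001, 0.721, 0.693, -0.001]
ft_force: [0.0, 0.2, 0.1]
gripper_width: 0.997
```

```bash
python3 g.py .5736 .0525 .014 -2.9; python3 - <<'E'
from plant import camera
import cv2, numpy as np
for n in ["scene"]:
    c=camera(n); f=c["frame"][:,:,::-1]
    f=f[140:270,180:380]
    cv2.imwrite(f"pics/{n}2.png",cv2.resize(f,None,fx=4,fy=4,interpolation=cv2.INTER_CUBIC))
E
```

```text
t 2.6167 pos [0.5735 0.0522 0.0809] yaw -2.34 tilt [-1.9e-03  2.0e-04 -1.0e+00] F [0.  0.2 0.1] w 0.997
shift [0.002 0.001 0.446] twist 0.0031 j [-0.02  0.61  1.82  0.    0.71  0.02]
```

View pics/scene2.png

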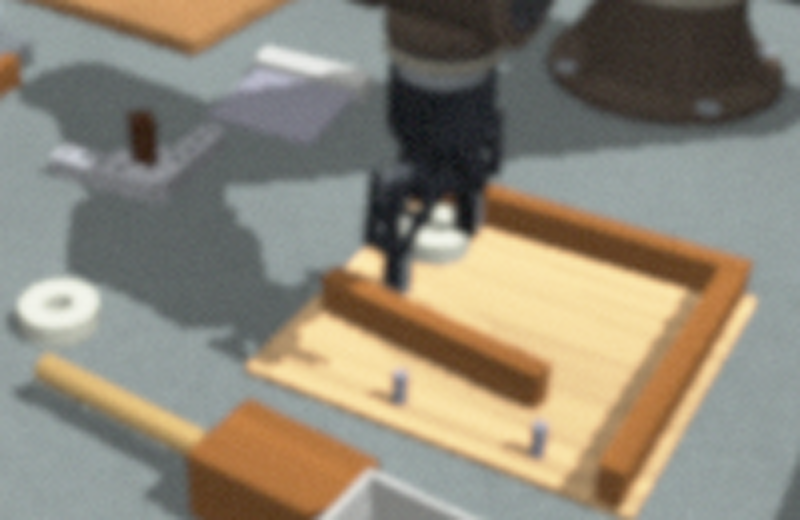

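The gripper straddles the board with clear space on both sides, and ring_a is well clear. I'll lower it and grip.

>>> {"name": "apply_moves", "arguments": {"xyz": [[0.002, 0.001, 0.15], [0.002, 0.001, 0.3], [0.002, 0.001, 0.4], [0.002, 0.001, 0.44], [0.002, 0.001, 0.44]], "twist": [0.003, 0.003, 0.003, 0.003, 0.003], "fingers": [1, 1, 1, 1, 1]}}

```text
clock: 3.08
eef_pos: [0.5741, 0.0524, 0.0155]
orientation: [-0.0, 0.725, 0.688, -0.0]
ft_force: [0.2, -0.3, 0.1]
gripper_width: 1.0
```

>>> {"name": "apply_moves", "arguments": {"xyz": [[0, 0, 0], [0, 0, 0], [0, 0, 0], [0, 0, 0], [0, 0, 0], [0, 0, 0], [0, 0, 0], [0, 0, 0]], "twist": [0, 0, 0, 0, 0, 0, 0, 0], "fingers": [-1, -1, -1, -1, -1, -1, -1, -1], "grip_force": 30}}

```text
clock: 3.75
eef_pos: [0.5742, 0.0522, 0.0159]
orientation: [0.0, 0.726, 0.688, 0.0]
ft_force: [-2.0, -0.7, 5.9]
gripper_width: 0.226
```

```bash
python3 g.py .6162 .1239 .014 4.45; python3 - <<'E'
from plant import camera
import cv2, numpy as np
for n in ["scene","top"]:
    c=camera(n); f=c["frame"][:,:,::-1]
    np.savez(f"{n}2.npz",**{k:np.array(v) for k,v in c.items()})
    f=f[135:240,155:270] if n=="top" else f[140:270,180:380]
    cv2.imwrite(f"pics/{n}3.png",cv2.resize(f,None,fx=4,fy=4,interpolation=cv2.INTER_CUBIC))
E
```

```text
t 3.75 pos [0.5742 0.0522 0.0159] yaw -3.08 tilt [ 7.e-04  1.e-04 -1.e+00] F [-2.  -0.7  5.9] w 0.226
shift [0.493 0.254 0.013] twist -0.0418 j [-0.02  0.72  1.85  0.    0.57  0.03]
```

View pics/scene3.png

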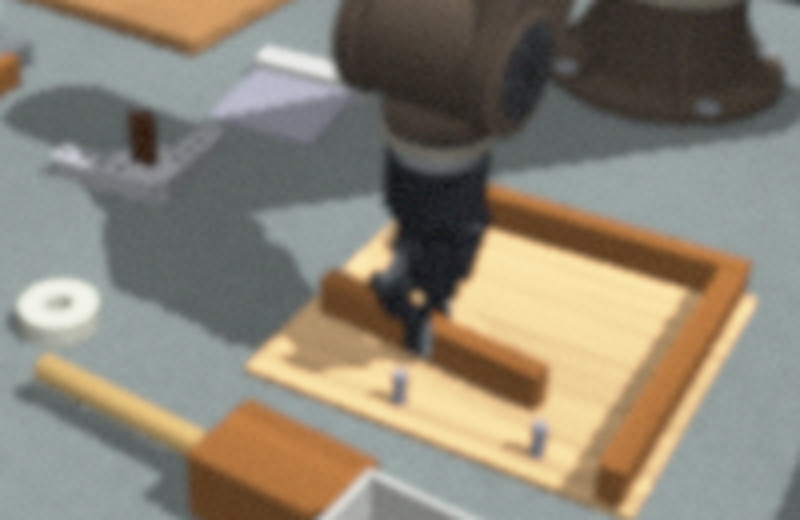

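View pics/top3.png

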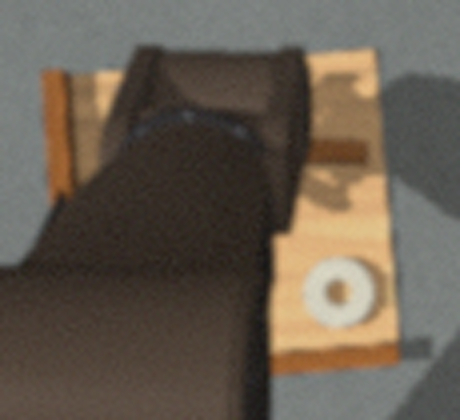

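The board is gripped: the opening reads 0.226, or about 19 mm. Next I turn it parallel to the tray and move it short of the posts and side board.

```bash
python3 g.py .6067 .1171 .016 4.45
```

```text
t 3.85 pos [0.5741 0.0522 0.0159] yaw -3.08 tilt [ 7.e-04  1.e-04 -1.e+00] F [-0.1  0.8  6.1] w 0.228
shift [ 0.444  0.193 -0.001] twist -0.0419 j [-0.02  0.72  1.85  0.    0.57  0.03]
```

>>> {"name": "apply_moves", "arguments": {"xyz": [[0.1, 0.0, 0], [0.2, 0.03, 0], [0.3, 0.08, 0], [0.38, 0.13, 0], [0.42, 0.17, 0], [0.444, 0.193, 0], [0.444, 0.193, 0], [0.444, 0.193, 0]], "twist": [-0.01, -0.02, -0.03, -0.042, -0.042, -0.042, -0.042, -0.042], "fingers": [-1, -1, -1, -1, -1, -1, -1, -1]}}

```text
clock: 4.52
eef_pos: [0.6073, 0.1176, 0.0159]
orientation: [0.001, 0.679, 0.734, 0.001]
ft_force: [0.8, 3.8, 4.8]
gripper_width: 0.226
```

```bash
python3 g.py .6162 .1219 .016 4.45; python3 - <<'E'
from plant import camera
import cv2, numpy as np
for n in ["scene"]:
    c=camera(n); f=c["frame"][:,:,::-1]
    np.savez(f"{n}4.npz",**{k:np.array(v) for k,v in c.items()})
    f=f[165:265,230:380]
    cv2.imwrite(f"pics/{n}4.png",cv2.resize(f,None,fx=5,fy=5,interpolation=cv2.INTER_CUBIC))
E
```

```text
t 4.5167 pos [0.6073 0.1176 0.0159] yaw 4.44 tilt [ 2.1e-03  6.0e-04 -1.0e+00] F [0.8 3.8 4.8] w 0.226
shift [ 0.024  0.061 -0.   ] twist -0.0 j [0.08 0.75 1.74 0.   0.65 0.01]
```

View pics/scene4.png

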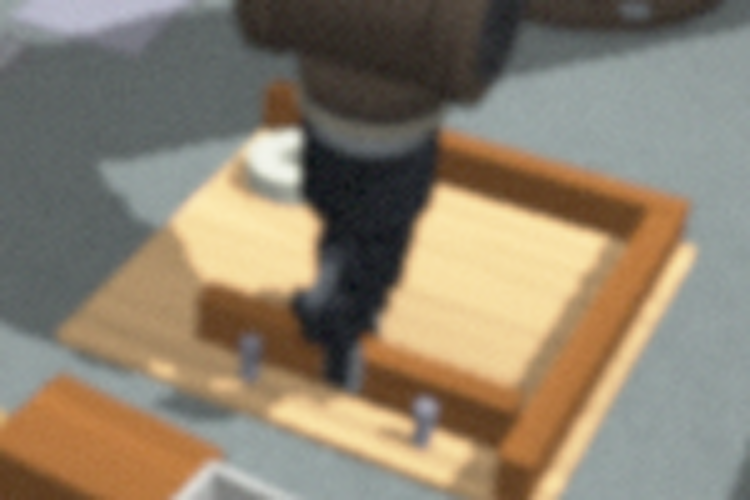

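The board is parallel, about 10 mm from the posts and nearly at the side board. Next I push it towards the posts.

>>> {"name": "apply_moves", "arguments": {"xyz": [[0, 0.02, 0], [0, 0.04, 0], [0, 0.05, 0], [0, 0.06, 0], [0, 0.06, 0], [0, 0.06, 0]], "twist": [0, 0, 0, 0, 0, 0], "fingers": [-1, -1, -1, -1, -1, -1]}}

```text
clock: 5.07
eef_pos: [0.6146, 0.1177, 0.0159]
orientation: [-0.001, 0.679, 0.734, -0.001]
ft_force: [-6.5, 0.6, 11.4]
gripper_width: 0.229
```

>>> {"name": "apply_moves", "arguments": {"xyz": [[0, 0.01, 0], [0, 0.01, 0], [0, 0.01, 0]], "twist": [0, 0, 0], "fingers": [-1, -1, -1]}}

```text
clock: 5.32
eef_pos: [0.6154, 0.1178, 0.0159]
orientation: [-0.001, 0.679, 0.734, -0.001]
ft_force: [-9.1, 0.6, 13.0]
gripper_width: 0.226
```

>>> {"name": "apply_moves", "arguments": {"xyz": [[0, 0.01, 0], [0, 0.01, 0], [0, 0.01, 0]], "twist": [0, 0, 0], "fingers": [-1, -1, -1]}}

```text
clock: 5.57
eef_pos: [0.6155, 0.1178, 0.0159]
orientation: [-0.002, 0.679, 0.734, -0.002]
ft_force: [-16.4, -1.3, 17.9]
gripper_width: 0.226
```

The x contact is clear: TCP x has stopped at 0.6155 and the force is −16 N. Now the +y side (tool +x).

>>> {"name": "apply_moves", "arguments": {"xyz": [[0.01, -0.01, 0], [0.02, -0.01, 0], [0.03, -0.01, 0], [0.03, -0.01, 0]], "twist": [0, 0, 0, 0], "fingers": [-1, -1, -1, -1]}}

```text
clock: 5.9
eef_pos: [0.6152, 0.1208, 0.0159]
orientation: [-0.001, 0.679, 0.734, -0.002]
ft_force: [-9.3, -11.6, 13.1]
gripper_width: 0.227
```

>>> {"name": "apply_moves", "arguments": {"xyz": [[0.01, 0, 0], [0.01, 0, 0], [0.01, 0, 0]], "twist": [0, 0, 0], "fingers": [-1, -1, -1]}}

```text
clock: 6.15
eef_pos: [0.6151, 0.1222, 0.0158]
orientation: [-0.001, 0.679, 0.734, -0.002]
ft_force: [-9.7, -12.9, 13.8]
gripper_width: 0.225
```

>>> {"name": "apply_moves", "arguments": {"xyz": [[0.01, 0, 0], [0.01, 0, 0], [0.01, 0, 0]], "twist": [0, 0, 0], "fingers": [-1, -1, -1]}}

```text
clock: 6.4
eef_pos: [0.615, 0.1234, 0.0159]
orientation: [-0.001, 0.679, 0.734, -0.002]
ft_force: [-8.5, -14.1, 13.5]
gripper_width: 0.229
```

```bash
python3 - <<'E'
from plant import camera
import cv2, numpy as np
for n in ["scene","top"]:
    c=camera(n); f=c["frame"][:,:,::-1]
    np.savez(f"{n}5.npz",**{k:np.array(v) for k,v in c.items()})
    f=f[135:240,155:270] if n=="top" else f[200:260,265:355]
    k=5 if n=="top" else 8
    cv2.imwrite(f"pics/{n}5.png",cv2.resize(f,None,fx=k,fy=k,interpolation=cv2.INTER_CUBIC))
E
```

```text
(no output)
```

View pics/scene5.png

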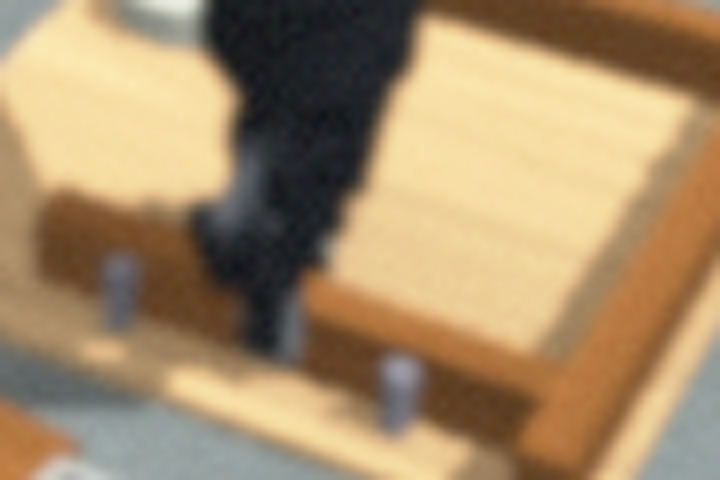

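View pics/top5.png

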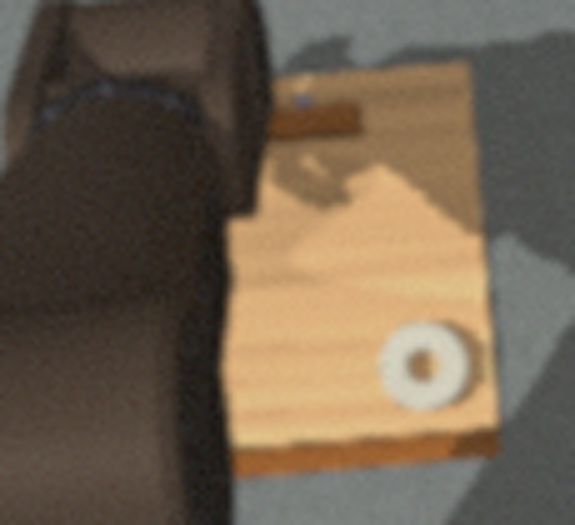

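```bash
python3 - <<'E'
from h import *
c=C(np.load("top5.npz"));f=c.f.astype(float)
a=np.radians(4.45);ex=np.array([np.cos(a),np.sin(a)]);ey=np.array([-ex[1],ex[0]]);o=np.array([.5118,.0997])
for zz in (.008,.042):
  for x in (.096,.116): print(zz,x,c.proj(np.r_[o+x*ex-.084*ey,zz]).round(2))
m=f[:,:,0]-f[:,:,2]
for r in range(155,164): print(r,f[r,218:236,2].astype(int))
E
```

```text
0.008 0.096 [[227.49 161.72]]
0.008 0.116 [[227.07 156.36]]
0.042 0.096 [[226.63 160.37]]
0.042 0.116 [[226.19 154.87]]
155 [71 68 63 61 55 57 59 56 60 69 74 76 77 75 78 76 76 78]
156 [51 48 49 47 41 43 43 42 54 68 76 81 77 79 80 74 79 81]
157 [40 46 37 39 36 39 40 36 42 66 76 83 77 85 83 82 85 81]
158 [36 32 32 38 35 30 36 39 42 68 76 84 84 81 82 85 83 83]
159 [32 31 33 34 35 33 33 31 44 64 76 80 83 85 83 85 83 78]
160 [33 38 34 36 37 36 34 34 38 55 74 80 80 80 80 81 83 86]
161 [32 33 37 36 33 36 42 41 46 57 69 77 79 77 78 78 76 79]
162 [51 48 47 52 56 54 57 57 61 70 76 80 80 78 83 82 80 82]
163 [71 69 71 70 73 77 79 69 75 81 80 83 81 81 81 80 80 80]
```

>>> {"name": "apply_moves", "arguments": {"xyz": [[0.015, 0, 0], [0.015, 0, 0], [0.015, 0, 0]], "twist": [0, 0, 0], "fingers": [-1, -1, -1]}}

```text
clock: 6.75
eef_pos: [0.615, 0.1238, 0.0158]
orientation: [-0.0, 0.679, 0.734, -0.003]
ft_force: [-8.2, -29.3, 13.0]
gripper_width: 0.229
```

```bash
python3 - <<'E'
from plant import camera
import cv2, numpy as np
from h import *
for n in ["top"]:
    c=camera(n);f=c["frame"].astype(int)
    for r in range(155,164): print(r,f[r,218:236,2].astype(int))
E
python3 g.py .6162 .1219 .016 4.45
```

```text
155 [68 67 65 62 59 62 59 61 60 75 75 76 76 76 79 79 75 80]
156 [52 52 50 42 45 41 42 47 53 66 78 78 80 79 83 78 85 79]
157 [37 42 39 41 36 32 36 38 44 60 77 82 77 86 78 79 79 79]
158 [39 39 37 39 32 38 39 38 45 63 76 86 85 83 84 82 85 83]
159 [32 40 40 38 39 36 38 35 41 57 81 81 87 84 86 79 82 82]
160 [38 30 38 31 33 39 37 39 42 56 76 79 81 81 84 81 81 78]
161 [36 31 34 31 37 36 36 39 46 58 72 78 77 78 81 79 78 80]
162 [49 43 54 54 54 53 61 58 60 72 75 80 79 80 78 80 77 81]
163 [69 73 70 70 73 75 70 75 77 77 80 80 81 80 82 81 81 82]
t 6.8 pos [0.615  0.1239 0.0158] yaw 4.42 tilt [-0.0036 -0.0036 -1.    ] F [ -8.6 -27.5  14.1] w 0.225
shift [-0.014  0.007 -0.001] twist -0.0001 j [ 0.09  0.76  1.71 -0.01  0.67  0.02]
```

The y contact is firm: the force went from 14 to 29 N over only 0.4 mm. I'll relax slightly, release and lift.

>>> {"name": "apply_moves", "arguments": {"xyz": [[-0.015, 0, 0], [-0.015, 0, 0], [-0.015, 0, 0], [-0.015, 0, 0], [-0.015, 0, 0], [-0.015, 0, 0]], "twist": [0, 0, 0, 0, 0, 0], "fingers": [-1, -1, 0.1, 0.1, 0.1, 0.1]}}

```text
clock: 7.3
eef_pos: [0.6164, 0.1255, 0.0151]
orientation: [-0.0, 0.679, 0.734, 0.0]
ft_force: [-0.1, -0.2, 0.3]
gripper_width: 0.552
```

>>> {"name": "apply_moves", "arguments": {"xyz": [[0, 0, -0.2], [0, 0, -0.4], [0, 0, -0.7], [0, 0, -1], [0, 0, -1]], "twist": [0, 0, 0, 0, 0], "fingers": [0.1, 0.1, 0.1, 0.1, 0.1]}}

```text
clock: 7.72
eef_pos: [0.6186, 0.1259, 0.1721]
orientation: [0.003, 0.679, 0.734, 0.004]
ft_force: [0.9, -0.4, -0.1]
gripper_width: 0.553
```

```bash
python3 g.py .486 -.3125 .15 52.8; python3 - <<'E'
from plant import camera
import cv2, numpy as np
for n in ["scene"]:
    c=camera(n); f=c["frame"][:,:,::-1]
    np.savez(f"{n}6.npz",**{k:np.array(v) for k,v in c.items()})
    f=f[190:260,255:365]
    cv2.imwrite(f"pics/{n}6.png",cv2.resize(f,None,fx=7,fy=7,interpolation=cv2.INTER_CUBIC))
E
```

```text
t 7.7167 pos [0.6186 0.1259 0.1721] yaw 4.49 tilt [ 0.0093  0.001  -1.    ] F [ 0.9 -0.4 -0.1] w 0.553
shift [-2.844 -1.111  0.136] twist -0.2684 j [0.1  0.56 1.61 0.   0.96 0.02]
```

View pics/scene6.png

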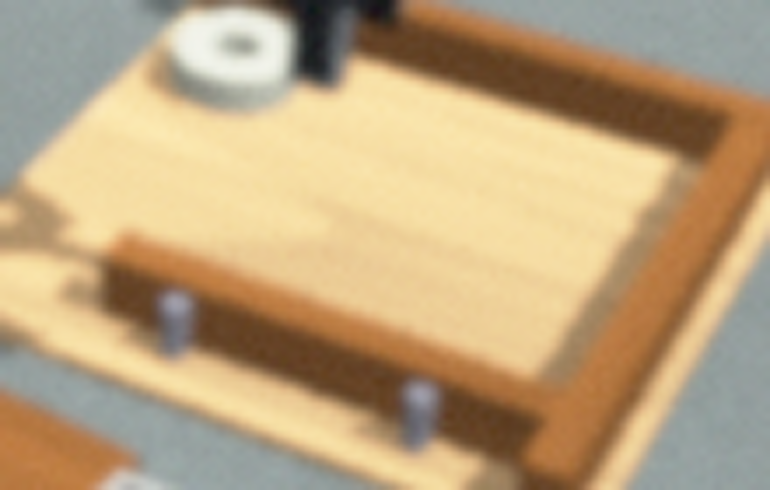

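The end board sits flush on both posts and butts against the side board. Next, the square.

>>> {"name": "apply_moves", "arguments": {"xyz": [[-0.948, -0.37, 0], [-0.948, -0.37, 0], [-0.948, -0.37, 0], [-0.948, -0.37, 0], [-0.948, -0.37, 0]], "twist": [0, 0, 0, 0, 0], "fingers": [1, 1, 1, 1, 1]}}

```text
clock: 8.18
eef_pos: [0.5704, -0.0246, 0.1641]
orientation: [-0.001, 0.68, 0.733, -0.001]
ft_force: [-0.2, -0.2, -0.3]
gripper_width: 0.998
```

>>> {"name": "apply_moves", "arguments": {"xyz": [[-0.948, -0.37, 0], [-0.948, -0.37, 0], [-0.948, -0.37, 0], [-0.948, -0.37, 0], [-0.948, -0.37, 0]], "twist": [0, 0, 0, 0, 0], "fingers": [1, 1, 1, 1, 1]}}

```text
clock: 8.6
eef_pos: [0.5266, -0.1704, 0.1641]
orientation: [-0.001, 0.68, 0.733, -0.0]
ft_force: [0.4, 0.7, -0.8]
gripper_width: 0.996
```

>>> {"name": "apply_moves", "arguments": {"xyz": [[-0.948, -0.37, 0], [-0.948, -0.37, 0], [-0.948, -0.37, 0], [-0.948, -0.37, 0], [-0.948, -0.37, 0], [-0.948, -0.37, 0], [-0.948, -0.37, 0], [-0.948, -0.37, 0], [-0.948, -0.37, 0]], "twist": [-0.268, -0.268, -0.268, -0.268, -0.268, -0.268, -0.268, -0.268, -0.268], "fingers": [1, 1, 1, 1, 1, 1, 1, 1, 1]}}

```text
clock: 9.35
eef_pos: [0.4838, -0.3122, 0.1644]
orientation: [-0.001, 0.321, 0.947, 0.0]
ft_force: [-0.6, -0.3, -0.0]
gripper_width: 0.997
```

```bash
python3 g.py .486 -.3125 .08 52.8; python3 - <<'E'
from plant import camera
import cv2, numpy as np
for n in ["scene","top"]:
    c=camera(n); f=c["frame"][:,:,::-1]
    np.savez(f"{n}7.npz",**{k:np.array(v) for k,v in c.items()})
    f=f[120:240,155:350] if n=="top" else f[120:270,170:370]
    cv2.imwrite(f"pics/{n}7.png",cv2.resize(f,None,fx=4,fy=4,interpolation=cv2.INTER_CUBIC))
E
```

```text
t 9.35 pos [ 0.4838 -0.3122  0.1644] yaw 52.52 tilt [-9.e-04  9.e-04 -1.e+00] F [-0.6 -0.3 -0. ] w 0.997
shift [-0.014  0.008  0.563] twist -0.0016 j [-0.69  0.5   1.75  0.    0.89 -1.6 ]
```

View pics/scene7.png

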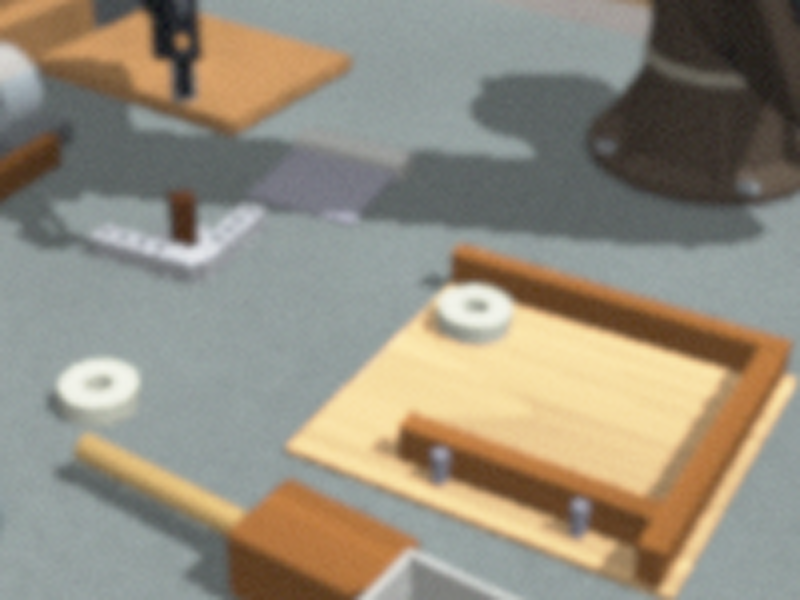

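View pics/top7.png

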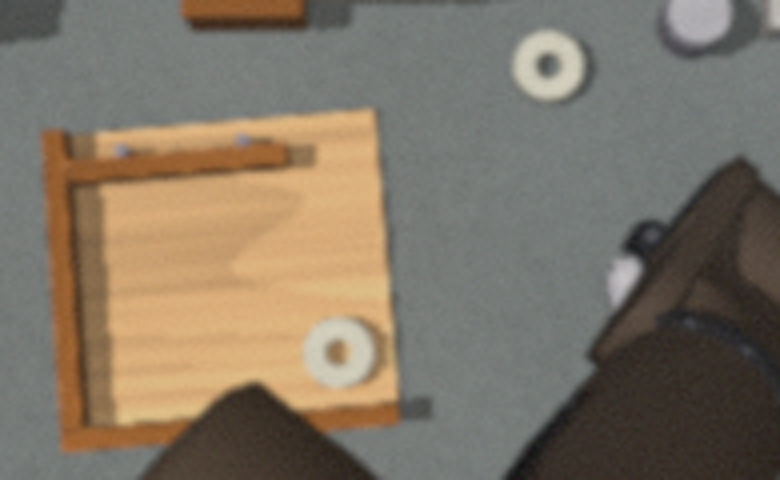

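Both views show the end board flush on the posts and at the side board. I'll descend over the grip post and check the board's pose numerically.

```bash
python3 - <<'E'
from h import *
c=C(np.load("top7.npz"));f=c.f.astype(float)
a=np.radians(4.45);ex=np.array([np.cos(a),np.sin(a)]);ey=np.array([-ex[1],ex[0]]);o=np.array([.5118,.0997])
def m(nm,x0,y0,x1,y1,zz,h=3,ch=1):
    P=[c.proj(np.r_[o+x*ex+y*ey,zz])[0] for x,y in((x0,y0),(x1,y1))]
    W=c.cast(edge(f[:,:,ch],*P,half=h),zz)[:,:2]-o; q=np.c_[W@ex,W@ey]
    l=line(q);print(nm,(l[0]*1000).round(1),"dir",np.degrees(np.arctan2(l[1][1],l[1][0])).round(2),"std",l[2].round(4))
m("eb near bottom (x=96)",.096,-.07,.096,.08,.008)
m("eb far top (x=116, between posts)",.116,-.03,.116,.05,.042,2.5)
m("eb end bottom (y=-84)",.1,-.084,.112,-.084,.008,2.5)
m("side inner top",-.1,.116,.08,.116,.042,2.5,0)
m("side outer",-.1,.136,.08,.136,.042,2.5,0)
m("near inner top",-.125,-.15,-.125,-.05,.042,2.5)
E
```

```text
eb near bottom (x=96) [95.2 20.5] dir -89.97 std 0.0007
eb far top (x=116, between posts) [117.8   8.4] dir 85.62 std 0.0018
eb end bottom (y=-84) [105.3 -85.2] dir -0.9 std 0.0004
side inner top [  5.3 117.7] dir -0.07 std 0.0006
side outer [  5.3 137.7] dir -0.14 std 0.001
near inner top [-123.2 -110. ] dir 87.57 std 0.002
```

>>> {"name": "apply_moves", "arguments": {"xyz": [[0.014, 0.008, 0.2], [-0.014, 0.008, 0.35], [-0.014, 0.008, 0.45], [-0.014, 0.008, 0.45], [-0.014, 0.008, 0.45]], "twist": [-0.0016, -0.0016, -0.0016, -0.0016, -0.0016], "fingers": [1, 1, 1, 1, 1]}}

```text
clock: 9.87
eef_pos: [0.486, -0.3128, 0.0974]
orientation: [-0.001, 0.318, 0.948, 0.0]
ft_force: [0.0, 0.2, 0.3]
gripper_width: 1.001
```

```bash
python3 g.py .486 -.3125 .032 52.8; python3 - <<'E'
from plant import camera
import cv2, numpy as np
for n in ["scene","top"]:
    c=camera(n); f=c["frame"][:,:,::-1]
    f=f[160:240,270:350] if n=="top" else f[120:220,170:270]
    cv2.imwrite(f"pics/{n}8.png",cv2.resize(f,None,fx=6,fy=6,interpolation=cv2.INTER_CUBIC))
E
```

```text
t 9.8667 pos [ 0.486  -0.3128  0.0974] yaw 52.92 tilt [-0.0011  0.0011 -1.    ] F [0.  0.2 0.3] w 1.001
shift [0.001 0.002 0.436] twist 0.0006 j [-0.69  0.59  1.8   0.    0.75 -1.61]
```

View pics/scene8.png

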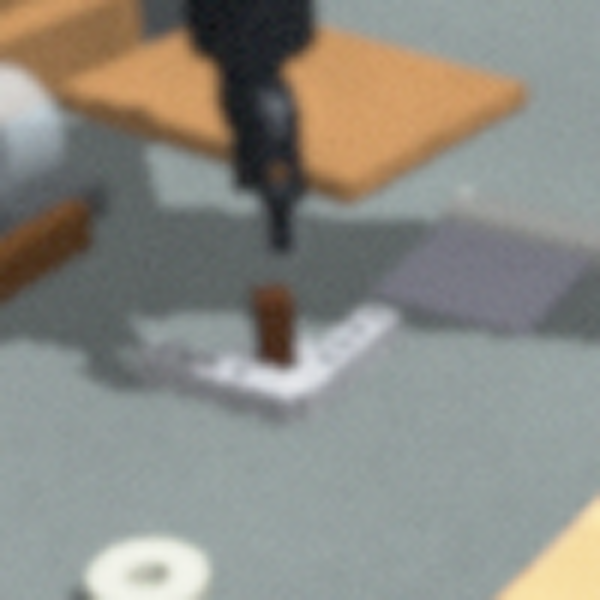

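The post lies directly under the gripper, with the jaws along the bisector. I'll lower and grip.

>>> {"name": "apply_moves", "arguments": {"xyz": [[0, 0, 0.15], [0, 0, 0.3], [0, 0, 0.4], [0, 0, 0.43], [0, 0, 0.43]], "twist": [0, 0, 0, 0, 0], "fingers": [1, 1, 1, 1, 1]}}

```text
clock: 10.38
eef_pos: [0.4861, -0.3131, 0.0333]
orientation: [-0.0, 0.317, 0.948, 0.0]
ft_force: [0.1, 0.5, 0.7]
gripper_width: 1.003
```

>>> {"name": "apply_moves", "arguments": {"xyz": [[0, 0, 0], [0, 0, 0], [0, 0, 0], [0, 0, 0], [0, 0, 0], [0, 0, 0], [0, 0, 0], [0, 0, 0]], "twist": [0, 0, 0, 0, 0, 0, 0, 0], "fingers": [-1, -1, -1, -1, -1, -1, -1, -1], "grip_force": 60}}

```text
clock: 11.05
eef_pos: [0.4863, -0.3133, 0.034]
orientation: [0.0, 0.317, 0.948, -0.0]
ft_force: [-0.2, 1.2, 5.8]
gripper_width: 0.272
```

>>> {"name": "apply_moves", "arguments": {"xyz": [[0, 0, -0.2], [0, 0, -0.4], [0, 0, -0.5], [0, 0, -0.5]], "twist": [0, 0, 0, 0], "fingers": [-1, -1, -1, -1]}}

```text
clock: 11.38
eef_pos: [0.487, -0.3139, 0.1113]
orientation: [0.002, 0.317, 0.948, -0.001]
ft_force: [-0.6, -0.2, -2.8]
gripper_width: 0.271
```

```bash
python3 g.py .486 -.3125 .11 52.8; python3 - <<'E'
from plant import camera
import cv2, numpy as np
for n in ["scene"]:
    c=camera(n); f=c["frame"][:,:,::-1]
    f=f[160:240,270:350] if n=="top" else f[120:220,170:270]
    cv2.imwrite(f"pics/{n}9.png",cv2.resize(f,None,fx=6,fy=6,interpolation=cv2.INTER_CUBIC))
E
```

```text
t 11.3833 pos [ 0.487  -0.3139  0.1113] yaw 53.01 tilt [ 0.0039 -0.0031 -1.    ] F [-0.6 -0.2 -2.8] w 0.271
shift [0.011 0.004 0.009] twist 0.0011 j [-0.69  0.57  1.79  0.    0.77 -1.61]
```

View pics/scene9.png

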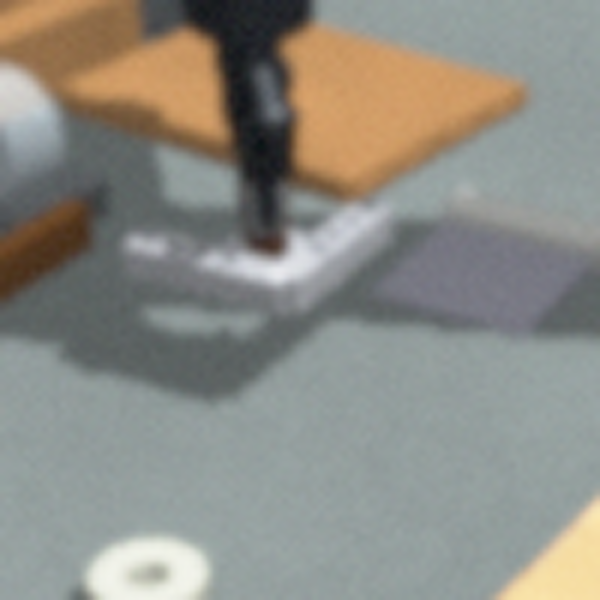

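The square is held level. I'll carry it to above the corner, set back 12 mm from both boards.

```bash
python3 g.py .5461 .1615 .112 49.45
```

```text
t 11.4333 pos [ 0.4864 -0.3134  0.1094] yaw 53.0 tilt [ 0.0021 -0.0016 -1.    ] F [-1.1 -0.  -4.2] w 0.271
shift [ 1.587  2.769 -0.022] twist 0.0197 j [-0.69  0.57  1.8   0.    0.77 -1.61]
```

>>> {"name": "apply_moves", "arguments": {"xyz": [[0.08, 0.14, -0.01], [0.2, 0.34, -0.02], [0.3, 0.52, -0.02], [0.4, 0.69, -0.02]], "twist": [0, 0, 0, 0], "fingers": [-1, -1, -1, -1]}}

```text
clock: 11.77
eef_pos: [0.4996, -0.1928, 0.1096]
orientation: [-0.001, 0.318, 0.948, 0.0]
ft_force: [1.0, 1.1, -2.7]
gripper_width: 0.272
```

>>> {"name": "apply_moves", "arguments": {"xyz": [[0.1, 0.17, 0], [0.2, 0.34, 0], [0.3, 0.52, 0], [0.4, 0.69, 0]], "twist": [0, 0, 0, 0], "fingers": [-1, -1, -1, -1]}}

```text
clock: 12.1
eef_pos: [0.514, -0.074, 0.1096]
orientation: [-0.001, 0.317, 0.948, -0.0]
ft_force: [0.6, -0.5, -2.5]
gripper_width: 0.269
```

>>> {"name": "apply_moves", "arguments": {"xyz": [[0.1, 0.17, 0], [0.2, 0.34, 0], [0.3, 0.52, 0], [0.4, 0.69, 0]], "twist": [0, 0, 0, 0], "fingers": [-1, -1, -1, -1]}}

```text
clock: 12.43
eef_pos: [0.5284, 0.0447, 0.1096]
orientation: [-0.001, 0.317, 0.948, -0.0]
ft_force: [0.6, -0.0, -3.1]
gripper_width: 0.271
```

```bash
python3 g.py .5461 .1615 .112 49.45
```

```text
t 12.4333 pos [0.5284 0.0447 0.1096] yaw 53.0 tilt [-2.5e-03  2.0e-04 -1.0e+00] F [ 0.6 -0.  -3.1] w 0.271
shift [ 0.374  0.693 -0.016] twist 0.0197 j [-0.04  0.52  1.91  0.    0.71 -0.97]
```

>>> {"name": "apply_moves", "arguments": {"xyz": [[0.1, 0.17, 0], [0.2, 0.34, 0], [0.3, 0.52, 0], [0.374, 0.693, 0], [0.374, 0.693, 0], [0.374, 0.693, 0]], "twist": [0.005, 0.01, 0.015, 0.0197, 0.0197, 0.0197], "fingers": [-1, -1, -1, -1, -1, -1]}}

```text
clock: 12.93
eef_pos: [0.546, 0.161, 0.1094]
orientation: [-0.001, 0.345, 0.938, -0.001]
ft_force: [-0.3, -0.3, -2.5]
gripper_width: 0.274
```

```bash
python3 g.py .5461 .1615 .05 49.45; python3 - <<'E'
from plant import camera
import cv2, numpy as np
for n in ["scene","top"]:
    c=camera(n); f=c["frame"][:,:,::-1]
    f=f[135:240,155:270] if n=="top" else f[150:270,220:380]
    cv2.imwrite(f"pics/{n}10.png",cv2.resize(f,None,fx=5,fy=5,interpolation=cv2.INTER_CUBIC))
E
```

```text
t 12.9333 pos [0.546  0.161  0.1094] yaw 49.6 tilt [-2.6e-03 -4.0e-04 -1.0e+00] F [-0.3 -0.3 -2.5] w 0.274
shift [0.001 0.003 0.396] twist 0.0008 j [ 0.17  0.57  1.82  0.    0.76 -0.69]
```

View pics/scene10.png

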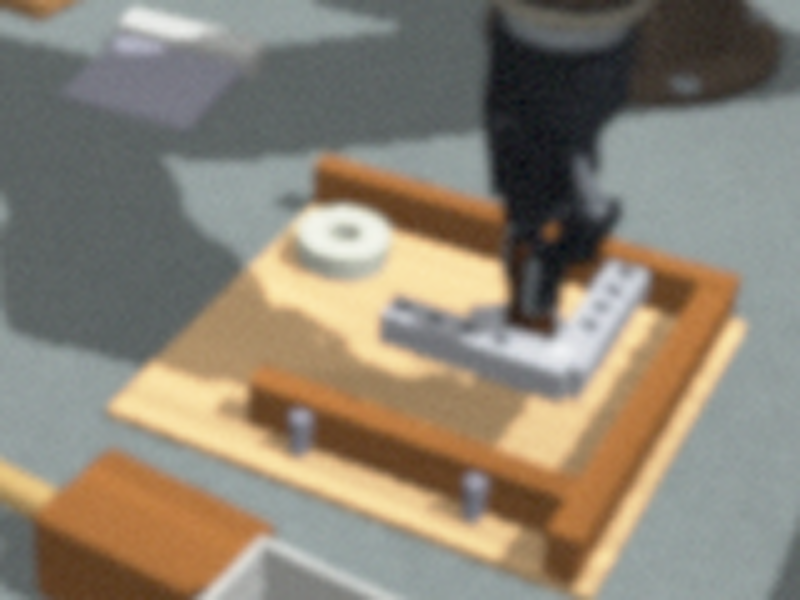

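View pics/top10.png

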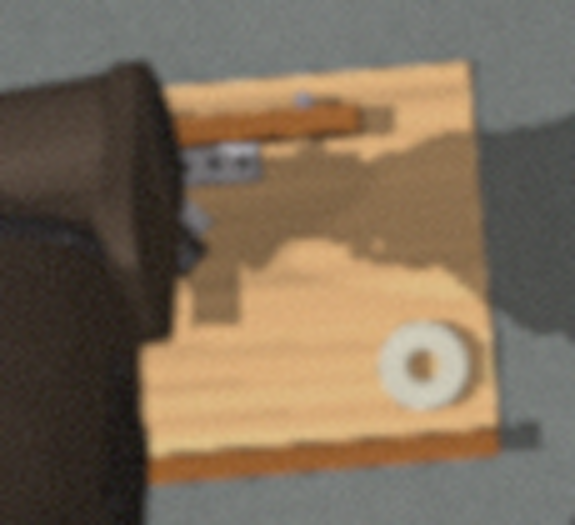

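The square hangs over the corner with its legs parallel to the boards and a gap on both sides. I'll lower it to the floor.

>>> {"name": "apply_moves", "arguments": {"xyz": [[0, 0, 0.1], [0, 0, 0.2], [0, 0, 0.3], [0, 0, 0.38], [0, 0, 0.42], [0, 0, 0.42]], "twist": [0, 0, 0, 0.0008, 0.0008, 0.0008], "fingers": [-1, -1, -1, -1, -1, -1]}}

```text
clock: 13.53
eef_pos: [0.5461, 0.1588, 0.0469]
orientation: [-0.001, 0.348, 0.937, -0.001]
ft_force: [-0.6, 0.2, -2.9]
gripper_width: 0.271
```

>>> {"name": "apply_moves", "arguments": {"xyz": [[0, 0, 0.01], [0, 0, 0.02], [0, 0, 0.03], [0, 0, 0.03]], "twist": [0, 0, 0, 0], "fingers": [-1, -1, -1, -1]}}

```text
clock: 13.87
eef_pos: [0.547, 0.1599, 0.0441]
orientation: [0.0, 0.348, 0.938, 0.0]
ft_force: [-0.1, 0.2, -2.2]
gripper_width: 0.274
```

```bash
python3 g.py .5571 .1745 .042 49.45; python3 - <<'E'
from plant import camera
import cv2, numpy as np
for n in ["scene","top"]:
    c=camera(n); f=c["frame"][:,:,::-1]
    np.savez(f"{n}11.npz",**{k:np.array(v) for k,v in c.items()})
    f=f[135:240,155:270] if n=="top" else f[180:270,270:380]
    cv2.imwrite(f"pics/{n}11.png",cv2.resize(f,None,fx=6,fy=6,interpolation=cv2.INTER_CUBIC))
E
```

```text
t 13.8667 pos [0.547  0.1599 0.0441] yaw 49.32 tilt [ 6.e-04  2.e-04 -1.e+00] F [-0.1  0.2 -2.2] w 0.274
shift [0.012 0.118 0.014] twist -0.0007 j [ 0.17  0.66  1.86  0.    0.62 -0.69]
```

View pics/scene11.png

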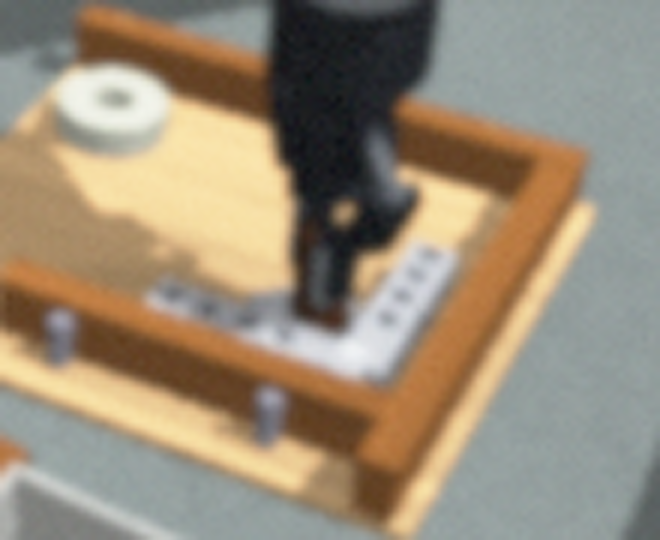

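>>> {"name": "apply_moves", "arguments": {"xyz": [[0, 0, 0.01], [0, 0, 0.015], [0, 0, 0.015]], "twist": [-0.0007, -0.0007, -0.0007], "fingers": [-1, -1, -1]}}

```text
clock: 14.22
eef_pos: [0.547, 0.16, 0.042]
orientation: [0.0, 0.347, 0.938, 0.0]
ft_force: [-2.0, 0.9, 3.4]
gripper_width: 0.266
```

>>> {"name": "apply_moves", "arguments": {"xyz": [[0, 0, 0.01], [0, 0, 0.01], [0, 0, 0.01]], "twist": [0, 0, 0], "fingers": [-1, -1, -1]}}

```text
clock: 14.47
eef_pos: [0.547, 0.16, 0.0419]
orientation: [0.001, 0.346, 0.938, 0.0]
ft_force: [-5.5, -1.3, 21.4]
gripper_width: 0.273
```

The square is on the floor: z has stopped at 0.042 with 21 N. I'll ease the downward push and slide along the bisector into the corner.

>>> {"name": "apply_moves", "arguments": {"xyz": [[0, 0, -0.007], [0, 0.02, -0.007], [0, 0.04, -0.007], [0, 0.06, -0.007], [0, 0.07, -0.007], [0, 0.08, -0.007], [0, 0.09, -0.007], [0, 0.09, -0.007]], "twist": [0, 0, 0, 0, 0, 0, 0, 0], "fingers": [-1, -1, -1, -1, -1, -1, -1, -1]}}

```text
clock: 15.13
eef_pos: [0.5554, 0.1698, 0.0419]
orientation: [-0.0, 0.347, 0.938, -0.0]
ft_force: [-5.7, -5.5, 13.2]
gripper_width: 0.268
```

>>> {"name": "apply_moves", "arguments": {"xyz": [[0, 0.01, 0], [0, 0.02, 0], [0, 0.02, 0]], "twist": [0, 0, 0], "fingers": [-1, -1, -1]}}

```text
clock: 15.38
eef_pos: [0.5573, 0.1719, 0.0419]
orientation: [-0.0, 0.347, 0.938, -0.0]
ft_force: [-5.4, -5.9, 12.8]
gripper_width: 0.27
```

```bash
python3 g.py .5571 .1745 .042 49.45
```

```text
t 15.3833 pos [0.5573 0.1719 0.0419] yaw 49.43 tilt [-8.e-04 -6.e-04 -1.e+00] F [-5.4 -5.9 12.8] w 0.27
shift [ 0.012  0.012 -0.   ] twist -0.0001 j [ 0.19  0.68  1.82 -0.    0.64 -0.68]
```

>>> {"name": "apply_moves", "arguments": {"xyz": [[0, 0.01, 0], [0, 0.01, 0], [0, 0.01, 0]], "twist": [0, 0, 0], "fingers": [-1, -1, -1]}}

```text
clock: 15.63
eef_pos: [0.5574, 0.1724, 0.0419]
orientation: [-0.001, 0.347, 0.938, -0.001]
ft_force: [-10.1, -10.9, 16.4]
gripper_width: 0.271
```

>>> {"name": "apply_moves", "arguments": {"xyz": [[0, 0.01, 0], [0, 0.01, 0], [0, 0.01, 0]], "twist": [0, 0, 0], "fingers": [-1, -1, -1]}}

```text
clock: 15.88
eef_pos: [0.5575, 0.1727, 0.042]
orientation: [-0.002, 0.347, 0.938, -0.002]
ft_force: [-15.1, -18.5, 21.8]
gripper_width: 0.275
```

```bash
python3 g.py .5571 .1745 .042 49.45;python3 - <<'E'
from plant import camera
import cv2, numpy as np
for n in ["scene","top"]:
    c=camera(n); f=c["frame"][:,:,::-1]
    np.savez(f"{n}12.npz",**{k:np.array(v) for k,v in c.items()})
    f=f[135:240,155:270] if n=="top" else f[200:260,290:370]
    k=6 if n=="top" else 9
    cv2.imwrite(f"pics/{n}12.png",cv2.resize(f,None,fx=k,fy=k,interpolation=cv2.INTER_CUBIC))
E
```

```text
t 15.8833 pos [0.5575 0.1727 0.042 ] yaw 49.41 tilt [-0.0049 -0.0024 -1.    ] F [-15.1 -18.5  21.8] w 0.275
shift [ 0.01   0.007 -0.   ] twist -0.0002 j [ 0.19  0.68  1.82 -0.    0.65 -0.67]
```

View pics/scene12.png

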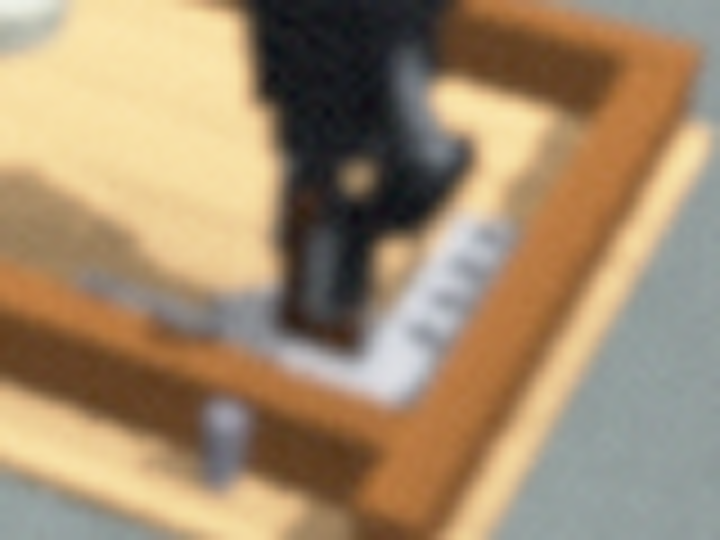

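View pics/top12.png

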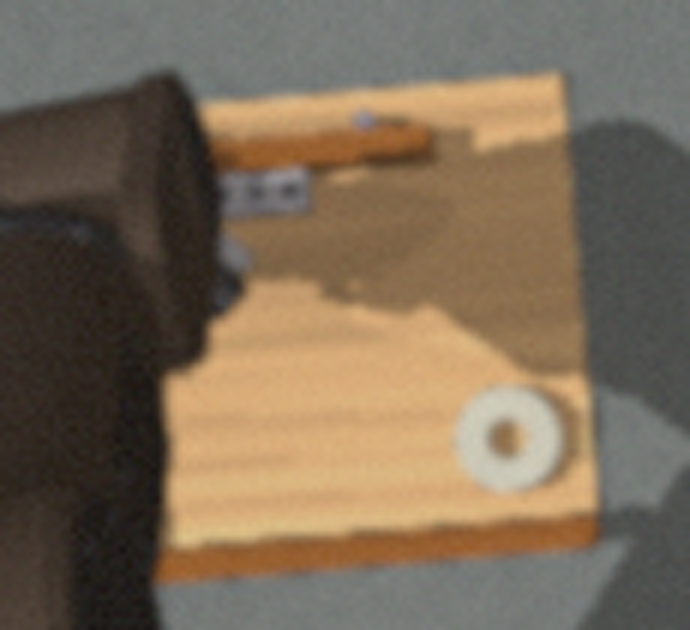

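There's a thin dark line along the side board, so I'll test y contact physically: ease the downward load and nudge along tray +y only.

>>> {"name": "apply_moves", "arguments": {"xyz": [[0, 0, -0.007], [0.007, 0.007, -0.007], [0.007, 0.007, -0.007], [0.007, 0.007, -0.007]], "twist": [0, 0, 0, 0], "fingers": [-1, -1, -1, -1]}}

```text
clock: 16.32
eef_pos: [0.5574, 0.1743, 0.0421]
orientation: [-0.002, 0.347, 0.938, -0.002]
ft_force: [-10.5, -15.7, 10.1]
gripper_width: 0.271
```

>>> {"name": "apply_moves", "arguments": {"xyz": [[0.007, 0.007, 0], [0.007, 0.007, 0], [0.007, 0.007, 0]], "twist": [0, 0, 0], "fingers": [-1, -1, -1]}}

```text
clock: 16.57
eef_pos: [0.5574, 0.1745, 0.0422]
orientation: [-0.002, 0.347, 0.938, -0.003]
ft_force: [-9.5, -28.1, 11.9]
gripper_width: 0.27
```

```bash
python3 g.py .5571 .1745 .042 49.45
```

```text
t 16.5667 pos [0.5574 0.1745 0.0422] yaw 49.42 tilt [-0.0056 -0.0039 -1.    ] F [ -9.5 -28.1  11.9] w 0.27
shift [ 0.001 -0.001  0.001] twist -0.0002 j [ 0.19  0.68  1.82 -0.    0.65 -0.67]
```

That nudge closed a real gap of about 1.6 mm, and y contact is now firm at 28 N. Next I test +x.

>>> {"name": "apply_moves", "arguments": {"xyz": [[-0.007, 0.007, 0], [-0.007, 0.007, 0], [-0.007, 0.007, 0]], "twist": [0, 0, 0], "fingers": [-1, -1, -1]}}

```text
clock: 16.82
eef_pos: [0.5574, 0.1745, 0.0422]
orientation: [-0.003, 0.347, 0.938, -0.004]
ft_force: [-17.9, -28.4, 16.9]
gripper_width: 0.267
```

```bash
python3 g.py .5571 .1745 .042 49.45
```

```text
t 16.8167 pos [0.5574 0.1745 0.0422] yaw 49.42 tilt [-0.0087 -0.0043 -1.    ] F [-17.9 -28.4  16.9] w 0.267
shift [ 0.002 -0.001  0.001] twist -0.0002 j [ 0.19  0.68  1.81 -0.    0.65 -0.67]
```

>>> {"name": "apply_moves", "arguments": {"xyz": [[-0.006, 0, -0.003], [-0.006, 0, -0.003], [-0.006, 0, -0.003], [-0.006, 0, -0.003], [-0.006, 0, -0.003], [-0.006, 0, -0.003]], "twist": [0, 0, 0, 0, 0, 0], "fingers": [-1, -1, -1, -1, -1, -1]}}

```text
clock: 17.32
eef_pos: [0.5574, 0.1745, 0.0422]
orientation: [-0.004, 0.347, 0.938, -0.004]
ft_force: [-19.8, -22.5, 14.9]
gripper_width: 0.27
```

```bash
python3 g.py .5571 .1745 .042 49.45;python3 - <<'E'
from plant import camera
import cv2
from h import *
C2={}
for n in ["scene","top"]:
    c=camera(n); f=c["frame"][:,:,::-1]
    C2[n]=C(c)
    f=f[135:240,155:270] if n=="top" else f[195:265,280:370]
    k=6 if n=="top" else 8
    cv2.imwrite(f"pics/{n}13.png",cv2.resize(f,None,fx=k,fy=k,interpolation=cv2.INTER_CUBIC))
c=C2["top"];f=c.f.astype(float)
a=np.radians(4.45);ex=np.array([np.cos(a),np.sin(a)]);ey=np.array([-ex[1],ex[0]]);o=np.array([.5118,.0997])
def m(nm,x0,y0,x1,y1,zz,h=3,ch=1):
    P=[c.proj(np.r_[o+x*ex+y*ey,zz])[0] for x,y in((x0,y0),(x1,y1))]
    W=c.cast(edge(f[:,:,ch],*P,half=h),zz)[:,:2]-o; q=np.c_[W@ex,W@ey]
    l=line(q);print(nm,(l[0]*1000).round(1),"dir",np.degrees(np.arctan2(l[1][1],l[1][0])).round(2),"std",l[2].round(4))
m("board end y=-84",.1,-.084,.112,-.084,.008,2.5)
m("board far top x=116",.116,-.075,.116,-.055,.042,2.5)
m("leg end y=-4",.075,-.004,.093,-.004,.008,2.5)
E
```

```text
t 17.3167 pos [0.5574 0.1745 0.0422] yaw 49.42 tilt [-0.01   -0.0039 -0.9999] F [-19.8 -22.5  14.9] w 0.27
shift [ 0.002 -0.001  0.002] twist -0.0002 j [ 0.19  0.68  1.81 -0.    0.66 -0.67]
board end y=-84 [107.1 -84.8] dir -2.75 std 0.0005
board far top x=116 [122.2 -61.2] dir 85.81 std 0.0009
leg end y=-4 [83. -5.] dir -49.67 std 0.0043
```

View pics/scene13.png

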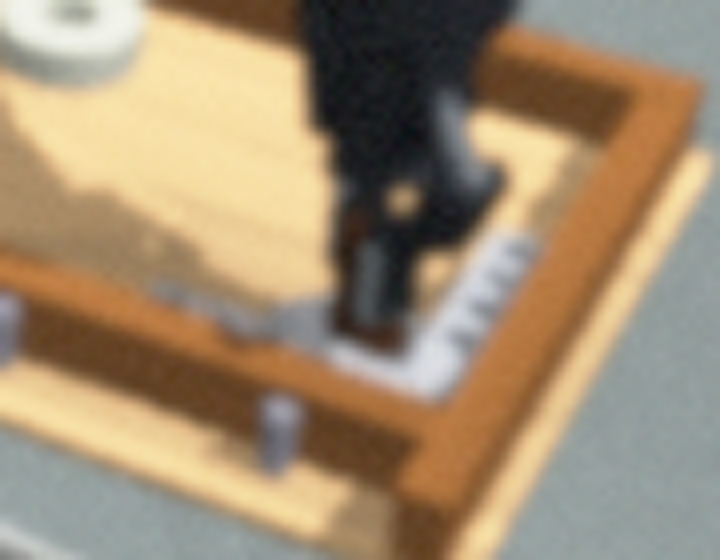

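View pics/top13.png

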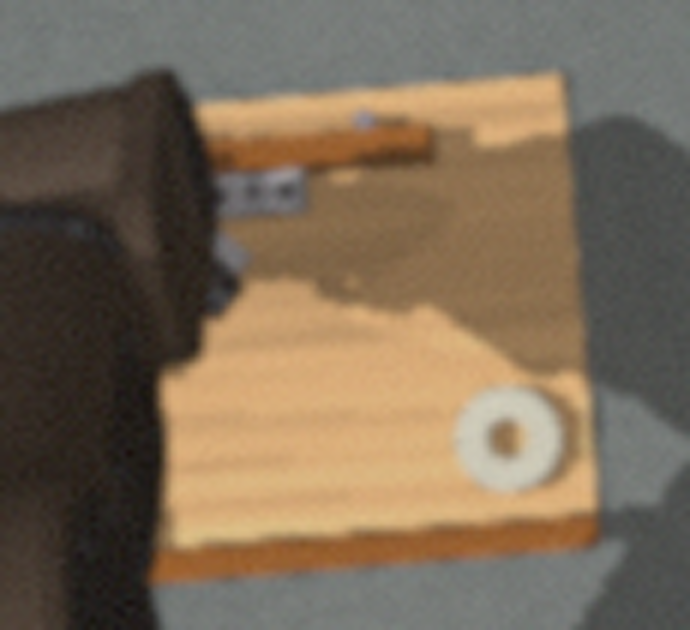

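The nudge closed the gap at the side board in both views. The board's far corner is at px (226.2,154.9), and I expected (226.2,154.9). The 122 mm "far top" value caught the shadow edge. One more check: how parallel the visible leg is.

```bash
python3 - <<'E'
from plant import camera
from h import *
c=C(camera("top"));f=c.f.astype(float)
a=np.radians(4.45);ex=np.array([np.cos(a),np.sin(a)]);ey=np.array([-ex[1],ex[0]]);o=np.array([.5118,.0997])
def m(nm,x0,y0,x1,y1,zz,h,ch,sg=0):
    P=[c.proj(np.r_[o+x*ex+y*ey,zz])[0] for x,y in((x0,y0),(x1,y1))]
    W=c.cast(edge(ch,*P,half=h,sign=sg),zz)[:,:2]-o; q=np.c_[W@ex,W@ey]
    l=line(q);print(nm,(l[0]*1000).round(1),"dir",np.degrees(np.arctan2(l[1][1],l[1][0])).round(2),"std",l[2].round(4),P[0].round(1),P[1].round(1))
s=f[:,:,0]-f[:,:,2]
m("leg far top x=96",.096,0,.096,.04,.030,2,s)
m("leg near bottom x=72",.072,0,.072,.04,.008,2,s)
m("board near (x=96)",.096,-.075,.096,-.01,.008,2,f[:,:,1])
m("board far (x=116)",.116,-.035,.116,.03,.042,2,f[:,:,1])
m("leg end",.077,-.004,.091,-.004,.012,2,s)
E
python3 g.py .5571 .1745 .042 49.45
```

```text
leg far top x=96 [98.6 20. ] dir 87.42 std 0.0004 [203.9 162.8] [192.9 163.8]
leg near bottom x=72 [72.4 21.9] dir 87.93 std 0.0008 [205.3 170.1] [194.5 171. ]
board near (x=96) [ 96.  -42.7] dir 88.38 std 0.0009 [225.1 161.9] [207.5 163.4]
board far (x=116) [116.8  -6.1] dir -89.89 std 0.0016 [212.6 156. ] [194.7 157.6]
leg end [84.7 -2.5] dir -0.58 std 0.0005 [206.1 168.5] [205.8 164.8]
t 17.4667 pos [0.5574 0.1744 0.0423] yaw 49.42 tilt [-0.01   -0.0039 -0.9999] F [-19.6 -22.7  14.5] w 0.267
shift [ 0.002 -0.001  0.002] twist -0.0002 j [ 0.19  0.68  1.81 -0.    0.66 -0.67]
```

The leg reading of −2° comes from only about 11 px. I'll measure the other leg over a longer span in the scene view and check the wrist moment.

```bash
python3 - <<'E'
from plant import camera, readout
from h import *
print("wrist torque",readout.get_state()["wrist_torque"].round(2))
fr=[camera("scene") for _ in range(4)]
c=C(fr[0]);f=np.mean([np.array(k["frame"]).astype(float) for k in fr],0);print("cam",c.o.round(2))
a=np.radians(4.45);ex=np.array([np.cos(a),np.sin(a)]);ey=np.array([-ex[1],ex[0]]);o=np.array([.5118,.0997])
s=f[:,:,0]-f[:,:,2]
def m(nm,x0,y0,x1,y1,zz,h,ch,sg=0):
    P=[c.proj(np.r_[o+x*ex+y*ey,zz])[0] for x,y in((x0,y0),(x1,y1))]
    W=c.cast(edge(ch,*P,half=h,sign=sg),zz)[:,:2]-o; q=np.c_[W@ex,W@ey]
    l=line(q);print(nm,(l[0]*1000).round(1),"dir",np.degrees(np.arctan2(l[1][1],l[1][0])).round(2),"std",l[2].round(4),P[0].round(1),P[1].round(1))
m("xleg inner y=92",-.018,.092,.03,.092,.030,2,s)
m("xleg vs side board top edge (z=.042,y=116)",-.02,.116,.08,.116,.042,2,s)
m("side board outer top (136)",-.1,.136,.1,.136,.042,2,f[:,:,1])
m("xleg end x=-24",-.024,.095,-.024,.110,.030,2,s)
v=f[195:265,280:370].astype(np.uint8)[:,:,::-1]
cv2.imwrite("pics/avg.png",cv2.resize(v,None,fx=8,fy=8,interpolation=cv2.INTER_CUBIC))
E
```

```text
wrist torque [-3.75  2.66 -0.37]
cam [1.34 0.48 0.7 ]
xleg inner y=92 [11.2 92.3] dir -5.9 std 0.0009 [340.  224.3] [334.4 232.8]
xleg vs side board top edge (z=.042,y=116) [ 21.7 117.7] dir -0.28 std 0.0005 [348.5 223.3] [336.7 242. ]
side board outer top (136) [-12.3 141. ] dir -0.16 std 0.0001 [363. 212.] [341.2 248.6]
xleg end x=-24 [-27.3 100.7] dir -72.22 std 0.0015 [341.7 223.6] [346.4 225.1]
```

View pics/avg.png

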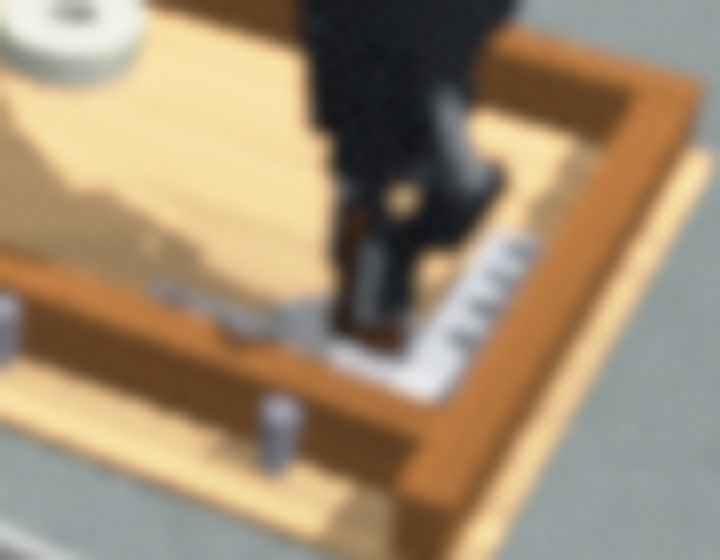

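```bash
python3 - <<'E'
from plant import camera
from h import *
fr=[camera("top") for _ in range(6)]
c=C(fr[0]);f=np.mean([np.array(k["frame"]).astype(float) for k in fr],0)
a=np.radians(4.45);ex=np.array([np.cos(a),np.sin(a)]);ey=np.array([-ex[1],ex[0]]);o=np.array([.5118,.0997])
s=f[:,:,0]-f[:,:,2]
def m(nm,x0,y0,x1,y1,zz,h,ch,sg=0):
    P=[c.proj(np.r_[o+x*ex+y*ey,zz])[0] for x,y in((x0,y0),(x1,y1))]
    W=c.cast(edge(ch,*P,half=h,sign=sg),zz)[:,:2]-o; q=np.c_[W@ex,W@ey]
    l=line(q);print(nm,(l[0]*1000).round(1),"dir",np.degrees(np.arctan2(l[1][1],l[1][0])).round(2),"std",l[2].round(4),P[0].round(1),P[1].round(1))
m("leg far",.096,.002,.096,.034,.030,3,s)
m("leg near",.072,.002,.072,.034,.008,3,s)
m("board near vs leg zone",.096,-.06,.096,-.012,.008,3,s)
v=f[145:180,185:235].astype(np.uint8)[:,:,::-1]
cv2.imwrite("pics/avgt.png",cv2.resize(v,None,fx=15,fy=15,interpolation=cv2.INTER_CUBIC))
E
```

```text
leg far [98.7 21.3] dir 87.39 std 0.0004 [203.3 162.9] [194.5 163.6]
leg near [72.3 21. ] dir 86.79 std 0.0005 [204.7 170.1] [196.1 170.9]
board near vs leg zone [104.3 -40.2] dir -87.0 std 0.0006 [221.  162.3] [208.  163.4]
```

View pics/avgt.png

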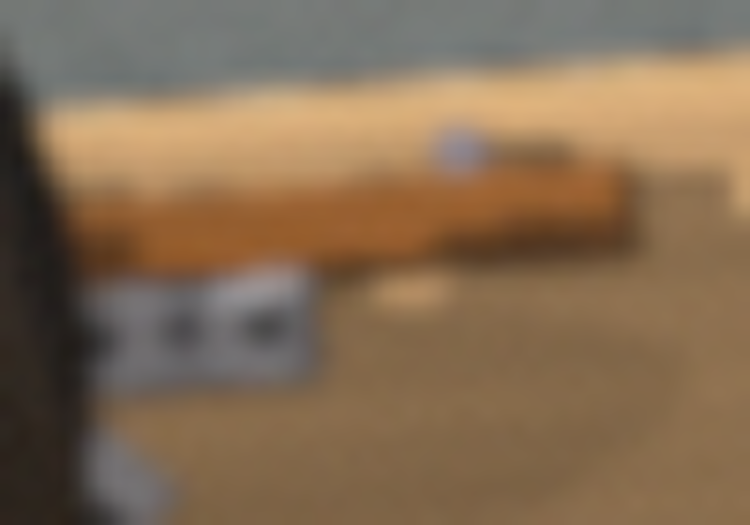

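The square's yaw is fixed by the flat jaws. The tool yaw of 49.42° is the tray's 4.45° plus 45°, to within 0.03°. The wrist moment about z is only −0.37 N m, and the TCP is within 0.5 mm of the predicted seat. The 11 px image directions are too coarse to overrule that, so I'm handing in.

```bash
python3 - <<'E'
from plant import readout, env
s=readout.get_state();print(s["clock"],s["eef_pos"],s["ft_force"],s["gripper_width"])
print(env.sign_off())
s=readout.get_state();print(s["clock"],s["eef_pos"],s["ft_force"],s["gripper_width"])
E
```

```text
17.9667 [0.55745088 0.17444465 0.04222833] [-19.72727144 -22.80958949  14.37662262] 0.26960808668066494
the job is handed in; nothing more can be done
None
the job is handed in; nothing more can be done
```

I registered the end board against both stop posts and the side board. I then laid the square flat in the corner and handed the job in at about 18 s, still gripping and pressing it. The sign-off gave no verdict.

**Last checks that agreed:**
- **Pressing:** the wrist force held steady at about −20 N in x, −23 N in y and 14 N upwards. Separate nudges along x and y each stopped on firm contact.
- **Position:** the TCP was within 0.5 mm of the place I had calculated for a seated square. Tool yaw matched the tray to within 0.03°, and the wrist moment about z was only −0.4 N m.
- **End board:** after release its visible end and near face were within about 1 mm of their registered places and parallel to the tray. In the last top view its far corner was still where expected.
- **Bystanders:** I saw none of them move in the pictures, but I did not measure them again.

**Checks that disagreed:**
- **Leg direction:** fits on the short visible parts of the legs came out 2–6° off parallel. I put this down to pixel blur, since each fit covers only about 10 px. The fitted leg position did not show such a turn, and the contact forces and jaw angle did not either.
- **End board edges:** some edge fits in the last views gave wrong places or directions, for example 122 mm for the far top edge. I put these down to shadow.

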